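# Latch the folding bracket and hold a square in its corner

## Robot

A 6-joint arm with a two-finger parallel gripper is mounted at the origin on a cart in front of the work surface, level with it; the furniture and walls round the work are solid. World frame = base frame: x ahead of the robot, y to its left, z up, the work surface at z = 0. Lengths are in m, angles in degrees, forces in N, time in s.
With the tool pointing down it reaches from about 0.25 to 0.725 m from the base axis. Payload 9.7 kg.
Tool frame: the origin (TCP) lies at the very end of the fingers, on their centre line; the grasp point (between the pads) lies 19 mm behind it; z points along the fingers, y is the line along which they close (so a half turn about z gives the same grasp; the last joint's range is limited). The gripper opens to 85 mm and grips with 20 to 120 N. Pads are 22 mm wide; open, the fingers measure 114 mm over their backs; the gripper's body (76 mm by 85 mm) begins 54 mm behind the grasp point. The pads swing forward as they close: fully open they stand 13 mm farther back than shut.
Start: joints at [64.343, 4.979, 10.078, 95.1, 0, 90], TCP at [0.238, 0.496, 0.231] pointing down, gripper open.
Joint ranges: [-179.16, 179.16], [-48.56, 103.87], [-65.8, 70.77], [-126.05, 130.52], [-82.76, 87.17], [-180, 180]. Speed limits (degrees/s): [127.2, 127.2, 147.25, 180, 180, 180].

## Interface

Orientations are given as [roll, pitch, yaw] about the fixed x, y, z axes, in that order (R = Rz(yaw) Ry(pitch) Rx(roll)).
In Python, from workcell import bot gives the robot as it stands.
- The arm moves only by the tool arm_command, never from a script. Its argument "series" is a list of rows, each a list of 4 numbers: the shift along the tool's x, y, z in m, then the turn about the tool's z in rad. A call has exactly 5 rows; each row is the pose to reach, as a shift and turn from the pose commanded when the call began, along the tool's axes at that moment; what a row does not reach only later rows make up. A row lasts 1/10 s, in which the tool goes at most 50 mm and 8.59 degrees, less where a joint would pass 70% of its speed; a pose out of reach is approached as far as the arm can. A call with a gripper value outside its range is refused whole. "hand" is the finger opening in m, from 0 to 0.0854, set as the call begins (left out, the last holds). The fingers move at their own pace and stop on an object; "grip_force" is the grip in N (left out, the last holds). Time passes only in rows, so rows that repeat a pose let the fingers close, or fill a call up. It gives the time, the measured TCP pose, the force, the opening and the grip force at its end, in the units of the state.
- bot.get_obs(): the state, without advancing time (a new reading comes with each control period).
- bot.camera(name): name is "side" or "top" or "wrist"; returns a dict with "color" (480x640x3 uint8, blue, green, red), "camera_matrix" (3x3 intrinsics, pixels), "xyz" and "orientation" of the camera in the world; the wrist camera has in their place "T_tool_cam" (4x4, takes a point from camera to tool coordinates, whose origin is the TCP and whose axes are the flange's). Camera axes: x right, y up, looking along -z (the intrinsics and any distortion apply to the point x, -y, -z); pixel columns grow to the right and rows downward; lengths in m; the calibration is good to about 2 mm. A picture is of the moment at which its call begins: read the wrist's pose just before it. There is no depth.
- bot.job_done(): hands the job in; it is judged then, once.
Trained networks look in the newest picture that a camera, given by its name, has taken for a name from the list of things; names that differ only in an ending like _2 or _b are one class to them, and where a whole thing is asked for, a point or a joint stands for the part that bears it (a point fixed in the world has none). Each returns a list of dicts, best first, with "confidence" (0 to 1); they miss things now and then, are a little off and sometimes report something else, mostly with a low value. They report only what shows in the picture. A call takes as long as a camera call.
- bot.find_in(camera, target): "location" ([column, row] in pixels, amid what is visible of it).
- bot.mark_of(camera, target): "location" ([column, row] in pixels: a listed point, or the origin of a listed thing).
The state is a dict: "time": time; "q": joint angles; "qd": joint speeds; "joint_efforts": joint torques, N m; "ee_pos": TCP position; "tcp_rot": TCP orientation; "wrist_force": force on the tool from outside, world axes, zero at the start; "torque": the same for the moment, N m; "opening": finger opening in m; "grasp_force": force on a finger pad.
Only numpy, scipy, OpenCV 4.12 (cv2) and the standard library are available. Lean on these libraries where they do the work, as an engineer would, in place of code of your own. Each camera call takes 0.05 s, during which the arm holds its last target. There are 200 camera calls.

## Task

First press the sprung platform of the folding bracket down until its catch snaps over the front edge and holds it level by itself, and let go of it. Then pick up the steel square, set it foot down in the middle of the platform and push it back into the corner until its foot lies flat on the platform and its back lies flat against the upright. Finish still gripping the square there, with a light push against both faces, and leave the other things on the bench where they are.

Things in the scene. Friction and masses are not known exactly. Their poses are not given: they have to be found in the camera images.
- bracket: folding bracket screwed to the bench (fixed): grey base 220 x 90 x 10 mm with an aluminium upright at its +x end, a hinged platform, and at its -x end a grey catch housing 44 mm wide, 21 mm higher than the level platform. Origin: on the bench under the base; +x points from catch to upright, z up. Stands left or right, turned up to 0.4 rad.
- upright: upright plate of the bracket, 70 mm wide (y), 14 mm thick, fixed. Origin: middle of its front face at the level platform's height, 55 mm above the bench and 55 mm in +x of the bracket's origin; -x points out of the face over the platform, z up; top edge at z = 115 mm. When the square is home, its frame coincides with this one.
- platform_heel (a point): frame of the aluminium platform, a plate 70 mm wide (y), 8 mm thick, reaching 134 mm out from the upright's face. Origin: on its top surface at the upright's end, middle of its width; z is normal to its top, -x runs to its free edge. When level its frame coincides with the upright's. At the start its free end stands about 45 mm higher.
- platform_press (a point): point on the platform's top surface 105 mm from the upright, 29 mm from the free edge, middle of its width: a good place to press with the closed fingertips.
- platform (a joint): platform hinge (axis along y, 4 mm off the upright's face, 6 mm under the level top). 0 = raised by its spring (start), 0.35 rad = level, 0.372 = stop; pressing down increases it against about 3 to 12 N at the pressing point. Just past level a sprung bolt snaps over the free edge and the platform then stays at about 0.35; let go earlier, it springs up. Press to the stop, about 2.5 mm past level.
- square: loose steel square, about 0.28 kg, standing foot down on the bench. Foot: x = -90 to -6 mm, 44 mm wide (y), 8 mm thick, with a rib 12 mm wide up to z = 22 mm. Upright leg: x = -30 to 0 mm, 12 mm thick (y), up to z = 125 mm. Origin: at the heel, where the planes of underside and back meet, mid thickness; z up, -x towards the toe. Its faces are smooth (friction on the bracket about 0.2 to 0.35).
- square_grip (a point): point inside the square's upright leg at its x = -16, z = 95 mm: where to grip it from above, across its 12 mm thickness (fingers closing along the square's y).
- square_back_top (a point): point on the square's back face, 110 mm above its underside.
- square_back_low (a point): point on the square's back face, 12 mm above its underside.
- square_toe (a point): point on the underside of the foot near the toe, 88 mm from the back.
- beaker: bystander: glass beaker, 74 mm across, 96 mm high, origin under its centre; leave it.
- pen: bystander: pen lying on the bench, 135 mm long, 17 mm thick; leave it.
- tape: bystander: roll of tape lying flat, 98 mm across, 25 mm high; leave it.
- boss: bystander: black boss-head clamp lying flat, 79 x 57 x 16 mm; leave it.
- stopper: bystander: rubber stopper standing on the bench, 24 mm across, 22 mm high; leave it.
- dish: bystander: glass dish, 88 mm across, 14 mm high; leave it.

How it is judged (in metres and radians):
On the way:
1. the catch holds the platform level with nothing touching it (value of joint platform between 0.33 and 0.375 rad and contact force between each of the arm, the fingers, square and bracket below 0.2 N), for 0.3 s.
At the end, for the whole second after the job is handed in: Platform latched (hinge 0.33 to 0.375); the square's back within 2.5 mm of the upright at top and bottom, its underside within 2.5 mm of the platform at toe and heel, within 15 mm of the middle, 0.05 rad of straight, over 1 N on each face, gripped (over 2 N), at rest (value of joint platform between 0.33 and 0.375 rad and x of square_back_top in the frame of upright between -0.0025 and 0.0025 m and x of square_back_low in the frame of upright between -0.0025 and 0.0025 m and z of square_toe in the frame of platform_heel between -0.0025 and 0.0025 m and z of square_back_low in the frame of platform_heel between 0.0095 and 0.0145 m and y of square in the frame of upright between -0.015 and 0.015 m and angle between the y axis of square and the y axis of upright, either way round below 0.05 rad and contact force between square and upright above 1 N and contact force between square and bracket above 1 N and contact force between the fingers and square above 2 N and linear speed of square below 0.01 m/s); the arm keeps its last pose, push and grip.
It fails at once if another thing on the bench was moved by more than 30 mm (distance of any of beaker, pen, tape, boss, stopper, dish from where it was at the start of the episode above 0.03 m).
It also fails if it takes over 58 s, if anything falls off the work surface, if the arm or the gripper's body presses on something with over 40 N, if the wrist force passes 120 N, or if a joint passes its speed limit or range.

## Working session

There is one attempt and no reset: what is moved stays moved. The work goes in short steps, Python scripts to look and compute and a tool call to move; the robot and the scene stay as the last step left them, time stands still between calls to the robot, and variables do not carry over. Pictures are saved under pics/ and viewed, at most 10 in all, crops included, and the job is handed in when it is done.

Besides the shell and the picture viewer there is one more tool, called after ">>>" by a JSON object that holds its "fn" and its "kwargs". arm_command: Moves the arm, as the interface text tells. Its arguments: {"type":"object","properties":{"series":{"type":"array"},"hand":{"type":"number"},"grip_force":{"type":"number"}},"required":["series"]}

```bash
mkdir -p pics; ls; cat > h.py <<'E'
import numpy as np, cv2
from scipy.spatial.transform import Rotation as R
from workcell import bot
def pose():
    o=bot.get_obs(); T=np.eye(4); T[:3,3]=o['ee_pos']; T[:3,:3]=R.from_euler('xyz',o['tcp_rot'],degrees=True).as_matrix(); return o,T
def cam(name,save=None):
    o,T=pose(); c=bot.camera(name)
    if 'T_tool_cam' in c: M=T@np.array(c['T_tool_cam'])
    else:
        M=np.eye(4); M[:3,3]=c['xyz']; M[:3,:3]=R.from_euler('xyz',c['orientation'],degrees=True).as_matrix()
    if save: cv2.imwrite('pics/'+save,c['color'])
    return M,np.array(c['camera_matrix']),c
def ray(M,K,px):
    d=np.linalg.inv(K)@np.array([px[0],px[1],1.]); d=M[:3,:3]@(d*[1,-1,-1]); return M[:3,3],d/np.linalg.norm(d)
def onz(M,K,px,z):
    o,d=ray(M,K,px); return o+d*(z-o[2])/d[2]
def proj(M,K,p):
    q=np.linalg.inv(M)@np.append(p,1); q=K@(q[:3]*[1,-1,-1]); return q[:2]/q[2]
E
python3 - <<'E'
from h import *
o,T=pose(); print(o)
for n in ['top','side']:
    M,K,c=cam(n,n+'0.png'); print(n,M.round(3).tolist(),K.round(1).tolist(),[k for k in c if k!='color'])
    for t in ['bracket','upright','platform_heel','platform_press','square','square_grip','square_back_top','square_back_low','square_toe','beaker','pen','tape','boss','stopper','dish']:
        r=bot.mark_of(n,t)[:2]
        print(t,[(np.round(x['location'],1).tolist(),round(x['confidence'],2)) for x in r])
E
```

```text
pics
{'time': 0.0, 'q': array([ 6.43452883e+01,  5.01208149e+00,  1.00350628e+01,  9.50992760e+01,
       -8.48248282e-04,  9.00006529e+01]), 'qd': array([ 0.06100212,  0.0384226 ,  0.09905628, -0.06251461, -0.01637094,
       -0.03736152]), 'joint_efforts': array([ 7.87475929e-04, -5.20386314e+01,  4.64805400e+01,  1.62004289e-02,
        1.27862822e-04,  8.26559216e-06]), 'ee_pos': array([0.23802821, 0.49557844, 0.2305791 ]), 'tcp_rot': array([-1.79923705e+02,  8.49116975e-04,  1.54344636e+02]), 'wrist_force': array([0.33768019, 0.15934595, 0.75532073]), 'torque': array([0.00430728, 0.0001459 , 0.01783314]), 'grasp_force': 0.0, 'opening': 0.08503813115462344}
top [[-0.015, 0.977, -0.214, 0.293], [-1.0, -0.015, 0.001, 0.028], [-0.003, 0.214, 0.977, 1.267], [0.0, 0.0, 0.0, 1.0]] [[532.9, 0.0, 319.7], [0.0, 532.9, 239.7], [0.0, 0.0, 1.0]] ['camera_matrix', 'xyz', 'orientation']
bracket [([422.6, 280.2], 0.77)]
upright [([438.5, 254.0], 0.85)]
platform_heel [([432.4, 250.6], 0.96)]
platform_press [([423.2, 290.5], 0.77), ([236.1, 272.8], 0.5)]
square [([242.6, 278.6], 0.97), ([424.9, 2
[... 604 characters left out ...]
]] ['camera_matrix', 'xyz', 'orientation']
bracket [([285.5, 217.7], 0.64), ([293.6, 352.1], 0.59)]
upright [([323.4, 342.4], 0.81), ([255.2, 218.4], 0.31)]
platform_heel [([328.0, 344.4], 0.75), ([293.2, 281.0], 0.56)]
platform_press [([268.7, 319.9], 0.71)]
square [([285.9, 223.5], 0.63)]
square_grip [([283.1, 195.0], 0.85), ([286.4, 217.2], 0.71)]
square_back_top [([286.6, 185.7], 0.57)]
square_back_low [([287.1, 217.9], 0.87)]
square_toe [([254.5, 215.2], 0.73)]
beaker [([293.3, 354.8], 0.7), ([371.3, 267.3], 0.69)]
pen [([294.0, 280.1], 0.51)]
tape [([275.2, 190.2], 0.88), ([283.6, 188.3], 0.73)]
boss [([259.8, 434.6], 0.6)]
stopper [([336.9, 281.2], 0.62)]
dish [([314.2, 187.8], 0.59)]
```

View pics/top0.png

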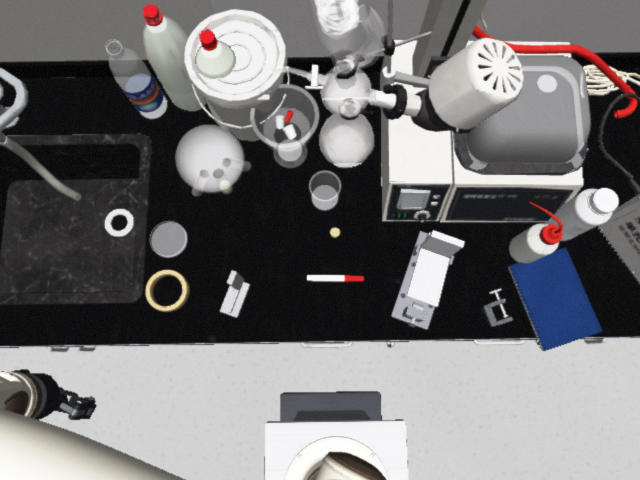

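View pics/side0.png

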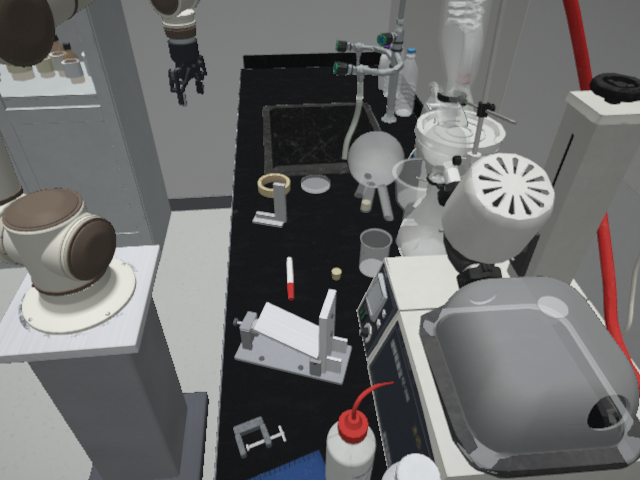

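```bash
python3 - <<'E'
from h import *
M,K,_=cam('top'); 
def p(px,z): return onz(M,K,px,z).round(4)
print('bracket',p([422.6,280.2],0)); print('upr',p([438.5,254],.055)); print('heel',p([432.4,250.6],.055)); print('press',p([423.2,290.5],.0855))
print('sq',p([242.6,278.6],0)); print('low',p([239.8,278],.012)); print('toe',p([231.8,312.7],0)); print('top',p([235.7,270.7],.11))
for n,px,z in [('stopper',(336,236),0),('pen',(333.8,278.9),.008),('beaker',(322,198),0.05),('tape',(167,291),.012),('dish',(166,239),0)]: print(n,p(px,z))
M,K,_=cam('side')
print('side sq',p([285.9,223.5],0),'low',p([287.1,217.9],.012),'top',p([286.6,185.7],.11),'toe',p([254.5,215.2],0),'grip',p([283.1,195],.095))
print('heel',p([328,344.4],.055),p([323.4,342.4],.055),'press',p([268.7,319.9],.0855))
E
```

```text
bracket [ 0.4672 -0.2178  0.    ]
upr [ 0.52   -0.2473  0.055 ]
heel [ 0.5282 -0.2337  0.055 ]
press [ 0.4324 -0.2013  0.0855]
sq [0.4775 0.2129 0.    ]
low [0.4773 0.2178 0.012 ]
toe [0.3967 0.2371 0.    ]
top [0.4792 0.2123 0.11  ]
stopper [ 0.5787 -0.013   0.    ]
pen [ 0.4724 -0.0053  0.008 ]
beaker [0.6605 0.0199 0.05  ]
tape [0.4489 0.3893 0.012 ]
dish [0.5775 0.4011 0.    ]
side sq [0.478  0.2135 0.    ] low [0.4822 0.2226 0.012 ] top [0.4849 0.232  0.11  ] toe [0.3928 0.26   0.    ] grip [0.4741 0.212  0.095 ]
heel [ 0.5355 -0.2423  0.055 ] [ 0.5273 -0.2367  0.055 ] press [ 0.4258 -0.1965  0.0855]
```

Top view: bracket on the right, with its upright near (443,245) and its catch near (412,315). The square is on the left, with its leg at (236,278) and toe at (232,312). In the side view the platform is raised (268,320) and the square stands at (280,205). I'll move above the bracket with the fingers closed.

>>> {"fn": "arm_command", "kwargs": {"series": [[-0.03, -0.035, -0.005, 0], [-0.06, -0.07, -0.01, 0], [-0.09, -0.105, -0.015, 0], [-0.12, -0.14, -0.02, 0], [-0.15, -0.175, -0.025, 0]], "hand": 0, "grip_force": 40}}

```text
time: 2.2
ee_pos: [0.2975, 0.2714, 0.2566]
tcp_rot: [180.0, 0.0, 154.4]
wrist_force: [1.2, 0.1, 0.3]
opening: 0.0119
grasp_force: 0.0
```

>>> {"fn": "arm_command", "kwargs": {"series": [[-0.03, -0.035, -0.005, 0], [-0.06, -0.07, -0.01, 0], [-0.09, -0.105, -0.015, 0], [-0.12, -0.14, -0.02, 0], [-0.15, -0.175, -0.025, 0]]}}

```text
time: 2.7
ee_pos: [0.357, 0.0486, 0.2818]
tcp_rot: [180.0, 0.1, 154.4]
wrist_force: [1.7, 1.0, 0.8]
opening: -0.0003
grasp_force: 0.0
```

>>> {"fn": "arm_command", "kwargs": {"series": [[-0.03, -0.035, 0, 0], [-0.06, -0.07, 0, 0], [-0.09, -0.105, 0, 0], [-0.12, -0.14, 0, 0], [-0.15, -0.175, 0, 0]]}}

```text
time: 3.2
ee_pos: [0.4165, -0.1745, 0.2815]
tcp_rot: [180.0, 0.0, 154.3]
wrist_force: [1.4, 1.0, 0.1]
opening: -0.0001
grasp_force: 0.0
```

```bash
python3 - <<'E'
from h import *
o,T=pose(); print(o['time'],o['q'].round(1),o['ee_pos'].round(4),o['tcp_rot'].round(2),o['opening'])
M,K,c=cam('wrist','w1.png'); print(M.round(3).tolist(),K.round(1).tolist())
for t,z in [('bracket',0),('upright',.055),('platform_heel',.055),('platform_press',.087)]:
    for x in bot.mark_of('wrist',t)[:3]: print(t,np.round(x['location'],1),round(x['confidence'],2),onz(M,K,x['location'],z).round(4))
E
```

```text
3.2 [-22.7  -7.    3.9 100.9   0.    3. ] [ 0.4165 -0.1745  0.2815] [1.7999e+02 5.0000e-02 1.5431e+02] -0.00010932330157614231
[[0.434, -0.867, -0.245, 0.356], [0.901, 0.417, 0.117, -0.145], [0.0, -0.271, 0.962, 0.424], [0.0, 0.0, 0.0, 1.0]] [[380.5, 0.0, 322.3], [0.0, 380.5, 235.9], [0.0, 0.0, 1.0]]
bracket [313.  255.8] 0.84 [ 0.4809 -0.2172  0.    ]
platform_press [302.7 238.3] 0.58 [ 0.4358 -0.2035  0.087 ]
```

View pics/w1.png

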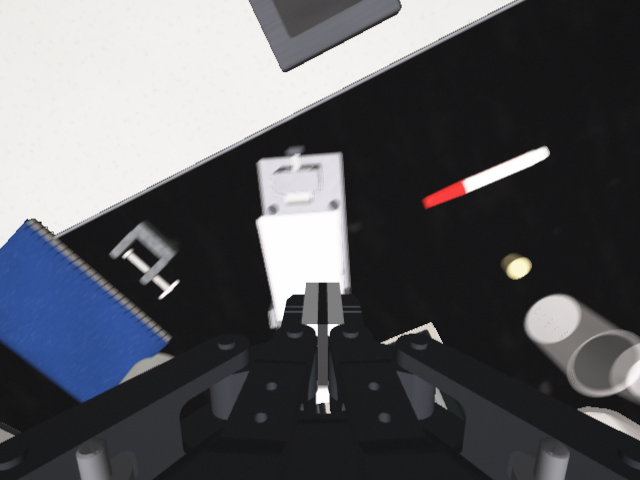

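The wrist view shows the bracket with its catch up at (300,180). The base's front corners are near (258,159) and (343,153), and the platform's free edge runs from (258,219) to (346,211).

```bash
python3 - <<'E'
from h import *
M,K,c=cam('wrist')
a=onz(M,K,(258,159),.010);b=onz(M,K,(343,153),.010); d=b-a
print(a,b,np.linalg.norm(d), np.degrees(np.arctan2(d[1],d[0]))-90)
mid=(a+b)/2
for w in ['f']:
    a2=onz(M,K,(258.5,219),.098);b2=onz(M,K,(346,211),.098); e=b2-a2; print(a2,b2,np.linalg.norm(e),np.degrees(np.arctan2(e[1],e[0]))-90)
for psi in (-18,-20,-22):
    u=np.array([np.cos(np.radians(psi)),np.sin(np.radians(psi))])
    print(psi,'origin',mid[:2]+.11*u,'upr',mid[:2]+.165*u,'press',mid[:2]+.06*u)
im=c['color'][130:260,220:390]; cv2.imwrite('pics/c1.png',cv2.resize(im,None,fx=4.5,fy=4.5,interpolation=cv2.INTER_CUBIC))
E
```

```text
[ 0.35383647 -0.2180078   0.01      ] [ 0.38755285 -0.13353273  0.01      ] 0.090955105094032 -21.7583344641685
[ 0.40008995 -0.22625697  0.098     ] [ 0.4269254  -0.15403727  0.098     ] 0.0770443094835893 -20.384103883944007
-18 origin [ 0.47531087 -0.20976214] upr [ 0.52761898 -0.22675807] press [ 0.42775805 -0.19431129]
-20 origin [ 0.47406084 -0.21339248] upr [ 0.52574394 -0.23220359] press [ 0.42707621 -0.19629148]
-22 origin [ 0.47268488 -0.21697699] upr [ 0.52367999 -0.23758036] press [ 0.42632569 -0.19824666]
```

View pics/c1.png

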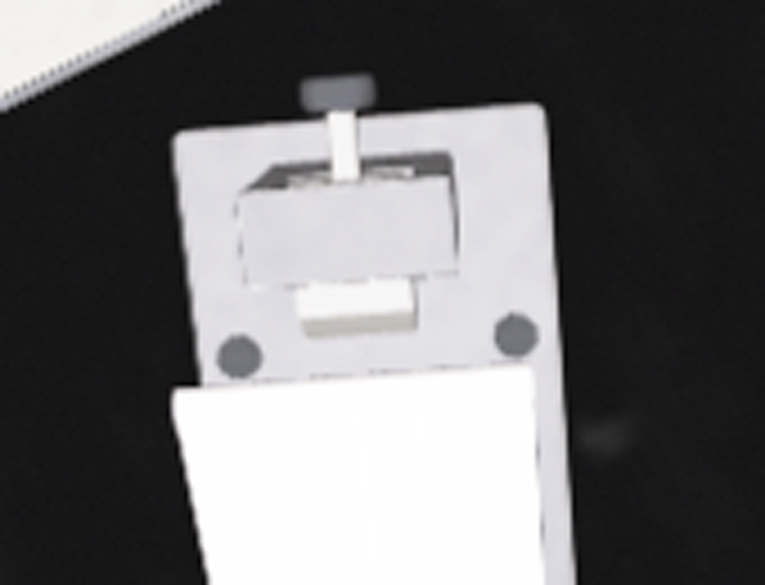

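>>> {"fn": "arm_command", "kwargs": {"series": [[-0.01, -0.008, 0.03, -0.04], [-0.02, -0.017, 0.075, -0.073], [-0.02, -0.017, 0.12, -0.073], [-0.02, -0.017, 0.16, -0.073], [-0.02, -0.017, 0.18, -0.073]]}}

```text
time: 4.0
ee_pos: [0.4258, -0.1942, 0.0981]
tcp_rot: [180.0, -0.2, 158.6]
wrist_force: [0.5, 0.4, -0.0]
opening: -0.0001
grasp_force: 0.0
```

>>> {"fn": "arm_command", "kwargs": {"series": [[0, 0, 0.01, 0], [0, 0, 0.02, 0], [0, 0, 0.03, 0], [0, 0, 0.035, 0], [0, 0, 0.04, 0]]}}

```text
time: 4.5
ee_pos: [0.4279, -0.1962, 0.063]
tcp_rot: [180.0, 0.1, 158.6]
wrist_force: [-3.6, 2.0, 11.2]
opening: 0.0002
grasp_force: 5.3
```

```bash
python3 - <<'E'
from h import *
o,T=pose(); print(o['time'],o['ee_pos'].round(4),o['tcp_rot'].round(2),o['wrist_force'])
E
```

```text
4.5 [ 0.4279 -0.1962  0.063 ] [1.8000e+02 1.4000e-01 1.5856e+02] [-3.60532255  1.96729795 11.238265  ]
```

Contact is as expected, so I'll keep pressing towards the stop.

>>> {"fn": "arm_command", "kwargs": {"series": [[0, 0, 0.004, 0], [0, 0, 0.007, 0], [0, 0, 0.009, 0], [0, 0, 0.01, 0], [0, 0, 0.01, 0]]}}

```text
time: 5.0
ee_pos: [0.4276, -0.1962, 0.0528]
tcp_rot: [-180.0, 0.1, 158.6]
wrist_force: [-4.1, 2.9, 7.4]
opening: -0.0001
grasp_force: 4.0
```

>>> {"fn": "arm_command", "kwargs": {"series": [[0, 0, 0.001, 0], [0, 0, 0.002, 0], [0, 0, 0.003, 0], [0, 0, 0.003, 0], [0, 0, 0.003, 0]]}}

```text
time: 5.5
ee_pos: [0.4278, -0.1962, 0.052]
tcp_rot: [-180.0, 0.2, 158.6]
wrist_force: [-11.5, 6.0, 27.8]
opening: 0.0001
grasp_force: 14.0
```

At the stop (28 N). I'll release, rise and look.

>>> {"fn": "arm_command", "kwargs": {"series": [[0, 0, -0.004, 0], [0, 0, -0.015, 0], [0, 0, -0.04, 0], [0, 0, -0.085, 0], [0, 0, -0.13, 0]]}}

```text
time: 6.0
ee_pos: [0.4269, -0.196, 0.1802]
tcp_rot: [-180.0, 0.0, 158.5]
wrist_force: [1.0, -0.9, 0.2]
opening: -0.0002
grasp_force: 0.0
```

>>> {"fn": "arm_command", "kwargs": {"series": [[-0.02, 0, -0.03, 0], [-0.04, 0, -0.06, 0], [-0.05, 0, -0.08, 0], [-0.05, 0, -0.08, 0], [-0.05, 0, -0.08, 0]]}}

```text
time: 6.5
ee_pos: [0.4739, -0.2145, 0.2585]
tcp_rot: [-180.0, 0.0, 158.5]
wrist_force: [0.2, -0.3, -0.7]
opening: -0.0001
grasp_force: 0.0
```

```bash
python3 - <<'E'
from h import *
o,T=pose(); print(o['time'],o['ee_pos'].round(4),o['tcp_rot'].round(2),o['wrist_force'].round(2))
M,K,c=cam('wrist'); a=c['color'][60:460,160:560]; print(M.round(4).tolist())
for t,z in [('bracket',0),('upright',.055),('platform_heel',.055),('platform_press',.055)]:
    for x in bot.mark_of('wrist',t)[:2]: print(t,np.round(x['location'],1),round(x['confidence'],2),onz(M,K,x['location'],z).round(4))
b=cam('side')[2]['color'][260:400,200:380]
cv2.imwrite('pics/p2.png',np.hstack([c['color'][0:400,160:520], cv2.resize(b,(440,400),interpolation=cv2.INTER_CUBIC)]))
E
```

```text
6.5 [ 0.4739 -0.2145  0.2585] [-1.8000e+02  3.0000e-02  1.5854e+02] [ 0.17 -0.27 -0.66]
[[0.366, -0.8957, -0.2525, 0.4114], [0.9306, 0.3523, 0.099, -0.19], [0.0003, -0.2712, 0.9625, 0.4009], [0.0, 0.0, 0.0, 1.0]]
bracket [320.  198.3] 0.87 [ 0.477  -0.2182  0.    ]
upright [320. 265.] 0.59 [ 0.5285 -0.2382  0.055 ]
platform_heel [320.9 262.5] 0.86 [ 0.5264 -0.2365  0.055 ]
platform_press [316.9 155.1] 0.69 [ 0.4308 -0.2026  0.055 ]
```

View pics/p2.png

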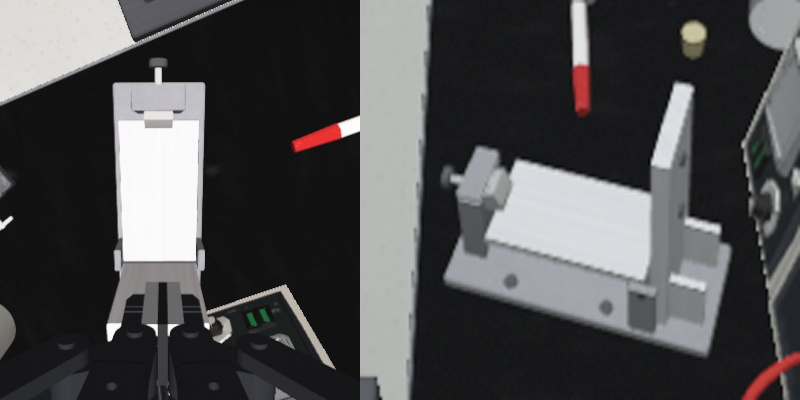

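The catch holds: the platform is level under the bolt (150,118), with its heel at (160,262) in the crop. Next I'll hover over the square.

>>> {"fn": "arm_command", "kwargs": {"series": [[0.013, 0.04, -0.004, 0], [0.026, 0.08, -0.008, 0], [0.039, 0.12, -0.012, 0], [0.052, 0.16, -0.016, 0], [0.065, 0.2, -0.02, 0]], "hand": 0.06}}

```text
time: 7.3
ee_pos: [0.4859, -0.0031, 0.2784]
tcp_rot: [180.0, 0.0, 158.5]
wrist_force: [0.8, 0.1, -0.1]
opening: 0.0597
grasp_force: 0.0
```

>>> {"fn": "arm_command", "kwargs": {"series": [[0.013, 0.04, 0, 0], [0.026, 0.08, 0, 0], [0.039, 0.12, 0, 0], [0.052, 0.16, 0, 0], [0.065, 0.2, 0, 0]]}}

```text
time: 7.8
ee_pos: [0.4987, 0.2069, 0.2782]
tcp_rot: [-180.0, 0.0, 158.5]
wrist_force: [0.7, 0.2, -0.5]
opening: 0.06
grasp_force: 0.0
```

```bash
python3 - <<'E'
from h import *
M=np.array([[0.366, -0.8957, -0.2525, 0.4114], [0.9306, 0.3523, 0.099, -0.19], [0.0003, -0.2712, 0.9625, 0.4009],[0,0,0,1]]);K=np.array([[380.5,0,322.3],[0,380.5,235.9],[0,0,1]])
P=[onz(M,K,p,.055) for p in [(278,121),(358,121),(284,262),(356,262)]]
print(np.round(P,4)); f=(P[0]+P[1])/2; h=(P[2]+P[3])/2; d=h-f; print('free',f,'heel',h,np.linalg.norm(d),np.degrees(np.arctan2(d[1],d[0])))
o,T=pose(); print(o['time'],o['ee_pos'].round(4),o['tcp_rot'].round(2),o['q'].round(1))
M,K,c=cam('wrist','w3.png'); print(M.round(4).tolist())
for t,z in [('square',0),('square_grip',.095),('square_back_top',.11),('square_back_low',.012),('square_toe',0)]:
    for x in bot.mark_of('wrist',t)[:2]: print(t,np.round(x['location'],1),round(x['confidence'],2),onz(M,K,x['location'],z).round(4))
cv2.imwrite('pics/w3c.png',cv2.resize(c['color'][80:330,180:480],None,fx=2.4,fy=2.4))
E
```

```text
[[ 0.3913 -0.2234  0.055 ]
 [ 0.4168 -0.1586  0.055 ]
 [ 0.5129 -0.2695  0.055 ]
 [ 0.5383 -0.2049  0.055 ]]
free [ 0.40407711 -0.1910364   0.055     ] heel [ 0.52563553 -0.23719554  0.055     ] 0.1300273694094471 -20.79317429340582
7.8 [0.4987 0.2069 0.2782] [-1.8000e+02  1.0000e-02  1.5853e+02] [ 22.5   4.9  15.3 100.4  -0.   44. ]
[[0.3661, -0.8958, -0.252, 0.4362], [0.9306, 0.3525, 0.0988, 0.2315], [0.0003, -0.2707, 0.9627, 0.4207], [0.0, 0.0, 0.0, 1.0]]
square [322.4 173.2] 0.86 [0.4799 0.2146 0.    ]
square_grip [320.1 165.2] 0.65 [0.463 0.219 0.095]
square_back_top [324.1 186.9] 0.97 [0.4793 0.2162 0.11  ]
square_back_top [503.9 195.6] 0.62 [0.5402 0.3514 0.11  ]
square_back_low [321.3 173.4] 0.56 [0.4784 0.2139 0.012 ]
square_toe [321.2  87.1] 0.89 [0.3971 0.2458 0.    ]
```

View pics/w3c.png

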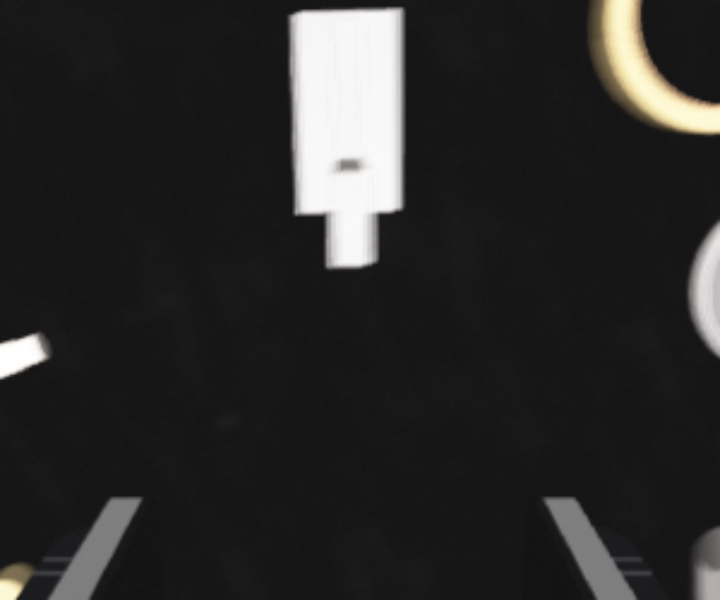

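The square stands nearly in line with the tool: leg back edge at about (327,191) in the full image, toe edge at about (324,85). I'll descend over the leg and grip.

>>> {"fn": "arm_command", "kwargs": {"series": [[0.02, 0, 0.02, -0.02], [0.037, -0.001, 0.05, -0.02], [0.037, -0.001, 0.085, -0.02], [0.037, -0.001, 0.11, -0.02], [0.037, -0.001, 0.12, -0.02]]}}

```text
time: 8.6
ee_pos: [0.4634, 0.2162, 0.1561]
tcp_rot: [-179.9, -0.1, 159.6]
wrist_force: [-0.2, -0.2, 0.2]
opening: 0.0599
grasp_force: 0.0
```

>>> {"fn": "arm_command", "kwargs": {"series": [[0, 0, 0.02, 0], [0, 0, 0.045, 0], [0, 0, 0.07, 0], [0, 0, 0.082, 0], [0, 0, 0.082, 0]]}}

```text
time: 9.1
ee_pos: [0.464, 0.217, 0.0756]
tcp_rot: [-179.9, -0.1, 159.6]
wrist_force: [-0.1, 0.1, 0.6]
opening: 0.0601
grasp_force: 0.0
```

>>> {"fn": "arm_command", "kwargs": {"series": [[0, 0, 0, 0], [0, 0, 0, 0], [0, 0, 0, 0], [0, 0, 0, 0], [0, 0, 0, 0]], "hand": 0, "grip_force": 60}}

```text
time: 9.6
ee_pos: [0.4649, 0.2181, 0.0772]
tcp_rot: [179.9, 0.1, 159.7]
wrist_force: [1.0, 0.2, 5.0]
opening: 0.0118
grasp_force: 60.9
```

Gripped. I'll lift and carry it over the platform, stopping 20 mm short of the upright.

>>> {"fn": "arm_command", "kwargs": {"series": [[0, 0, -0.02, 0], [0, 0, -0.055, 0], [0, 0, -0.09, 0], [-0.006, -0.014, -0.125, 0], [-0.019, -0.042, -0.15, 0]]}}

```text
time: 10.1
ee_pos: [0.4674, 0.1726, 0.2279]
tcp_rot: [180.0, 0.0, 159.8]
wrist_force: [1.3, -0.5, -3.1]
opening: 0.0112
grasp_force: 59.7
```

>>> {"fn": "arm_command", "kwargs": {"series": [[-0.016, -0.036, -0.005, 0], [-0.032, -0.072, -0.01, 0], [-0.048, -0.108, -0.01, 0], [-0.064, -0.145, -0.01, 0], [-0.08, -0.181, -0.01, 0]]}}

```text
time: 10.6
ee_pos: [0.4792, -0.0272, 0.2359]
tcp_rot: [-180.0, -0.0, 159.7]
wrist_force: [1.1, -0.1, -2.7]
opening: 0.0113
grasp_force: 59.6
```

>>> {"fn": "arm_command", "kwargs": {"series": [[-0.016, -0.036, 0, 0], [-0.032, -0.072, 0, 0], [-0.048, -0.108, 0, 0], [-0.064, -0.145, 0, 0], [-0.08, -0.181, 0, 0.01]]}}

```text
time: 11.1
ee_pos: [0.4913, -0.2248, 0.2357]
tcp_rot: [180.0, -0.1, 159.1]
wrist_force: [1.0, 0.5, -3.3]
opening: 0.0114
grasp_force: 59.6
```

```bash
python3 - <<'E'
from h import *
o,T=pose(); print(o['time'],o['ee_pos'].round(4),o['tcp_rot'].round(2),o['q'].round(1),o['wrist_force'].round(1),o['grasp_force'],o['opening'])
M,K,c=cam('wrist'); s,Ks,cs=cam('side')
for n,MM,KK in [('wrist',M,K),('side',s,Ks)]:
  for t,z in [('square_toe',o['ee_pos'][2]-.076),('square_back_top',o['ee_pos'][2]+.034),('square_back_low',o['ee_pos'][2]-.064),('upright',.055),('platform_heel',.055),('platform_press',.055)]:
    for x in bot.mark_of(n,t)[:1]: print(n,t,np.round(x['location'],1),round(x['confidence'],2),onz(MM,KK,x['location'],z).round(4))
print(M.round(4).tolist())
cv2.imwrite('pics/p4.png',np.hstack([cv2.resize(c['color'][0:400,160:480],(400,500)), cv2.resize(cs['color'][200:400,220:380],(400,500),interpolation=cv2.INTER_CUBIC)]))
E
```

```text
11.1 [ 0.4913 -0.2248  0.2357] [ 1.7999e+02 -7.0000e-02  1.5909e+02] [-24.6   3.8   9.3  95.6   0.   -3.7] [ 1.   0.5 -3.3] 59.63793754577637 0.011410086844923768
wrist square_toe [324.  116.4] 0.89 [ 0.4228 -0.1975  0.1597]
wrist square_back_top [323.5 381.1] 0.75 [ 0.5041 -0.2292  0.2697]
wrist upright [322.5 118.3] 0.36 [ 0.4208 -0.1975  0.055 ]
side square_toe [264.6 293.7] 0.82 [ 0.4228 -0.198   0.1597]
side square_back_top [313.  257.3] 0.64 [ 0.5079 -0.2304  0.2697]
side square_back_low [311.7 298.7] 0.6 [ 0.5056 -0.2301  0.1717]
side upright [320.7 340.7] 0.86 [ 0.5226 -0.2322  0.055 ]
side platform_heel [323.7 342.9] 0.74 [ 0.5277 -0.238   0.055 ]
side platform_press [271.2 332.8] 0.86 [ 0.4287 -0.2034  0.055 ]
[[0.357, -0.8995, -0.2519, 0.4288], [0.9341, 0.3439, 0.0958, -0.2009], [0.0004, -0.2695, 0.963, 0.3783], [0.0, 0.0, 0.0, 1.0]]
```

View pics/p4.png

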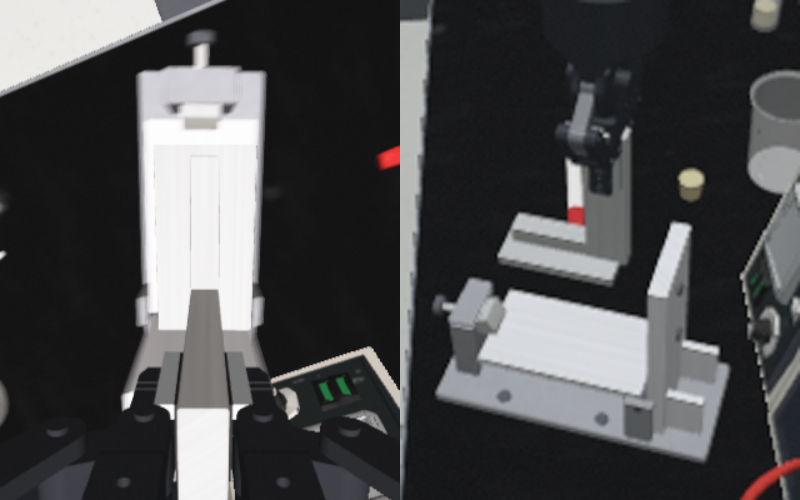

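The square hangs level and aligned over the platform. Its toe is clear of the bolt, and the heel is about 20 mm from the upright. Lowering.

>>> {"fn": "arm_command", "kwargs": {"series": [[0, 0, 0.03, 0], [0, 0, 0.06, 0], [0, 0, 0.085, 0], [0, 0, 0.095, 0], [0, 0, 0.095, 0]]}}

```text
time: 12.3
ee_pos: [0.4912, -0.2228, 0.1402]
tcp_rot: [180.0, -0.1, 159.1]
wrist_force: [0.2, 0.8, -3.8]
opening: 0.0115
grasp_force: 59.9
```

>>> {"fn": "arm_command", "kwargs": {"series": [[0, 0, 0.002, 0], [0, 0, 0.004, 0], [0, 0, 0.006, 0], [0, 0, 0.007, 0], [0, 0, 0.007, 0]]}}

```text
time: 12.8
ee_pos: [0.4919, -0.2232, 0.1344]
tcp_rot: [-180.0, 0.0, 159.1]
wrist_force: [-0.3, 0.0, -3.2]
opening: 0.0114
grasp_force: 59.9
```

>>> {"fn": "arm_command", "kwargs": {"series": [[0, 0, 0.001, 0], [0, 0, 0.002, 0], [0, 0, 0.003, 0], [0, 0, 0.003, 0], [0, 0, 0.003, 0]]}}

```text
time: 13.3
ee_pos: [0.492, -0.2232, 0.1321]
tcp_rot: [180.0, 0.1, 159.1]
wrist_force: [-0.7, 1.1, 4.8]
opening: 0.0114
grasp_force: 61.2
```

Foot down with about 8 N. Now sliding towards the upright.

>>> {"fn": "arm_command", "kwargs": {"series": [[-0.004, 0, 0, 0], [-0.008, 0, 0, 0], [-0.011, 0, 0, 0], [-0.014, 0, 0, 0], [-0.016, 0, 0, 0]]}}

```text
time: 13.8
ee_pos: [0.5066, -0.2289, 0.132]
tcp_rot: [-180.0, -0.0, 159.1]
wrist_force: [-4.8, 1.6, 7.5]
opening: 0.0114
grasp_force: 61.7
```

>>> {"fn": "arm_command", "kwargs": {"series": [[-0.0005, 0, 0, 0], [-0.001, 0, 0, 0], [-0.0015, 0, 0, 0], [-0.002, 0, 0, 0], [-0.002, 0, 0, 0]]}}

```text
time: 14.3
ee_pos: [0.5084, -0.2296, 0.1321]
tcp_rot: [-180.0, -0.0, 159.1]
wrist_force: [-3.1, 2.0, 7.0]
opening: 0.0115
grasp_force: 61.9
```

>>> {"fn": "arm_command", "kwargs": {"series": [[-0.0005, 0, 0, 0], [-0.001, 0, 0, 0], [-0.0015, 0, 0, 0], [-0.002, 0, 0, 0], [-0.002, 0, 0, 0]]}}

```text
time: 14.8
ee_pos: [0.5102, -0.2303, 0.132]
tcp_rot: [-180.0, -0.0, 159.1]
wrist_force: [-3.2, 1.9, 8.7]
opening: 0.0113
grasp_force: 61.9
```

>>> {"fn": "arm_command", "kwargs": {"series": [[-0.0005, 0, 0, 0], [-0.001, 0, 0, 0], [-0.0015, 0, 0, 0], [-0.0015, 0, 0, 0], [-0.0015, 0, 0, 0]]}}

```text
time: 15.3
ee_pos: [0.5116, -0.2308, 0.132]
tcp_rot: [-180.0, -0.0, 159.1]
wrist_force: [-4.0, 1.6, 8.3]
opening: 0.0115
grasp_force: 61.9
```

>>> {"fn": "arm_command", "kwargs": {"series": [[-0.0005, 0, 0, 0], [-0.001, 0, 0, 0], [-0.0015, 0, 0, 0], [-0.002, 0, 0, 0], [-0.002, 0, 0, 0]]}}

```text
time: 15.8
ee_pos: [0.5135, -0.2315, 0.132]
tcp_rot: [-180.0, -0.0, 159.1]
wrist_force: [-4.4, 2.8, 8.5]
opening: 0.0113
grasp_force: 61.9
```

```bash
python3 - <<'E'
from h import *
s,Ks,cs=cam('side'); o,T=pose(); print(o['wrist_force'],o['torque'])
cv2.imwrite('pics/p5.png',cv2.resize(cs['color'][250:370,240:360],(600,600),interpolation=cv2.INTER_CUBIC))
E
```

```text
[-3.97739005  2.34509852  7.97106966] [ 0.42103076  1.19021384 -0.08819433]
```

View pics/p5.png

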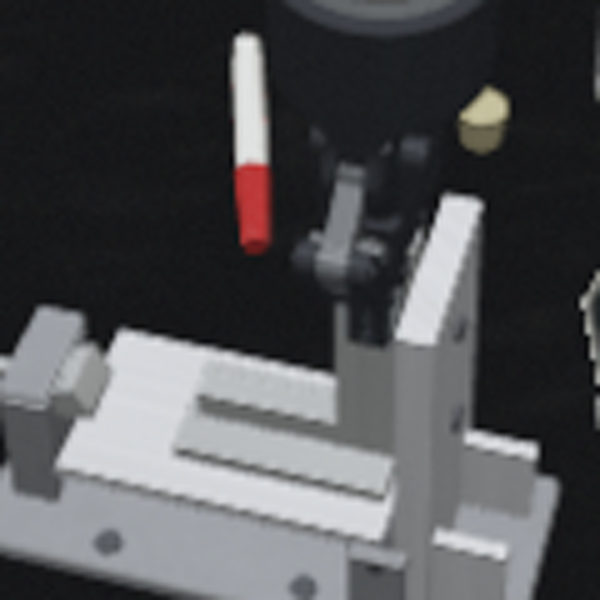

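The square's foot lies on the platform, with its heel end (390,490) only a few mm from the upright's face. Continuing.

>>> {"fn": "arm_command", "kwargs": {"series": [[-0.0005, 0, 0, 0], [-0.001, 0, 0, 0], [-0.0015, 0, 0, 0], [-0.002, 0, 0, 0], [-0.002, 0, 0, 0]]}}

```text
time: 16.35
ee_pos: [0.514, -0.2317, 0.132]
tcp_rot: [-180.0, -0.2, 159.1]
wrist_force: [-11.8, 4.7, 11.0]
opening: 0.0112
grasp_force: 62.3
```

In contact with the upright (about 12 N). The push acts above the upright's top edge, so I'll ease it a little and press down slightly more to keep the toe flat.

>>> {"fn": "arm_command", "kwargs": {"series": [[0.0004, 0, 0.0004, 0], [0.0006, 0, 0.0008, 0], [0.0006, 0, 0.001, 0], [0.0006, 0, 0.001, 0], [0.0006, 0, 0.001, 0]]}}

```text
time: 16.85
ee_pos: [0.5141, -0.2317, 0.132]
tcp_rot: [-180.0, -0.0, 159.1]
wrist_force: [-11.6, 5.3, 15.9]
opening: 0.0115
grasp_force: 62.9
```

```bash
python3 - <<'E'
from h import *
s,Ks,cs=cam('side'); o,T=pose(); print(o['time'],o['ee_pos'],o['tcp_rot'],o['wrist_force'],o['torque'],o['grasp_force'])
w,Kw,cw=cam('wrist')
for t,z in [('square_toe',.055),('square_back_top',.165)]:
  for n,MM,KK in [('wrist',w,Kw),('side',s,Ks)]:
    for x in bot.mark_of(n,t)[:1]: print(n,t,np.round(x['location'],1),round(x['confidence'],2),onz(MM,KK,x['location'],z).round(4))
a=cv2.resize(cs['color'][290:360,260:335],(450,420),interpolation=cv2.INTER_CUBIC)
b=cv2.resize(cw['color'][60:350,210:440],(333,420))
cv2.imwrite('pics/p6.png',np.hstack([a,b]))
E
```

```text
16.9 [ 0.51402389 -0.23173068  0.13196805] [-1.79985463e+02 -4.94542012e-02  1.59089307e+02] [-11.71183635   4.99695382  15.66066204] [ 0.9359445   2.46481017 -0.05955425] 62.87009596824646
wrist square_toe [322.5 119.5] 0.71 [ 0.4467 -0.2058  0.055 ]
side square_toe [279.  331.2] 0.97 [ 0.444 -0.201  0.055]
wrist square_back_top [322.3 380.9] 0.77 [ 0.5272 -0.2367  0.165 ]
side square_back_top [372.2 269. ] 0.59 [ 0.6289 -0.159   0.165 ]
```

View pics/p6.png

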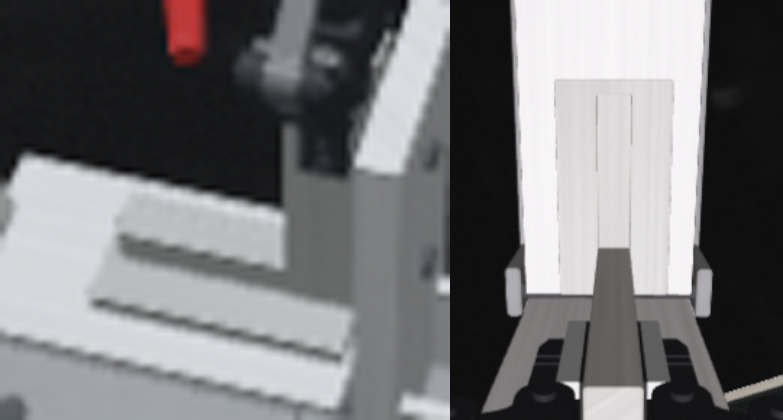

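The square sits flat on the platform and against the upright: centred, straight, toe down at (613,80) in the crop. Forces are steady at about 12 N against the upright side and 16 N down. Handing in.

```bash
python3 -c "
from workcell import bot
print(bot.job_done()); print(bot.get_obs()['wrist_force'])"
```

```text
the job is handed in; nothing more can be done
None
the job is handed in; nothing more can be done
```

I handed the job in at about 17 s. The catch holds the platform level by itself, and the square is still gripped with its foot on the platform and its back against the upright, under a light push on both faces. The hand-in gave no verdict; flatness was judged only from the last pictures and the forces.

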